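# Try out the new lid stay of a gilded casket

## Task

The red casket with gilt mounts has just been fitted with a folding brass stay: try it out. Raise its lid by the front handle until the stay locks straight, let go so that the lid stands open by itself, then push down the white knob on the stay's knee to break the stay and have the lid come down gently until it is fully shut. Leave the walnut casket shut.

Things in the scene. Friction and masses are not known exactly. Their poses are not given: they have to be found in the camera images.
- red_lid (a joint): Lid of the red casket with brass mounts (box 160 mm deep, 180 wide, rim 100 mm above the table; lid slab 160 x 180 x 14 mm, 0.6 kg, its underside on the rim). Angle in rad: 0 shut, grows as it opens; rests at about 1.3 on the locked stay, can be lifted to 1.47. A hinge damper lets it sink shut by itself in about 5 s once nothing holds it.
- red_handle (a point): Middle of the red lid's handle: round brass bar 12 mm thick, 90 long, parallel to the hinge, on two arms at its ends; its centre 42 mm in front of the lid's front edge (202 mm from the hinge), at half the lid's thickness (107 mm above the table when shut). It swings with the lid and may turn between the fingers. Axes: x from handle to hinge, y along the bar, z out of the lid's top.
- red_hinge (a point): Middle of the red lid's hinge line, on the casket's far rim, 100 mm above the table, level with the lid's underside. Fixed. Axes: x from the casket's front (handle side) to its back, y along the hinge line to the left, z up. The lid opens by swinging the handle up and towards +x.
- knob (a point): Centre of the knee knob: white cylinder 24 mm thick, 50 long, parallel to the hinge, 127 mm right (-y) of the casket's middle. Lid shut: 36 mm above the table. Stay locked: 79 mm in front of the hinge, 126 mm up, free from above. Pushed (2 to 5 N) it goes down and a little towards the hinge, on a 77 mm arc about a point 145 mm in front of the hinge, 85 up; after 35 mm the lid's weight does the rest.
- knee (a joint): Knee of the folding stay, two 77 mm brass arms on the casket's right side, rad: 0 folded (lid shut), 1.85 straight, 2.03 locked just past straight. A light spring snaps it past straight when the lid is lifted beyond 1.33 rad (the stay's foot gives a little, so it can go to 1.47); the lid, let down again, then rests on the locked stay.
- walnut_lid (a joint): Lid of the other casket, dark walnut with steel mounts, of the same size and with the same kind of handle but no stay. Angle in rad: 0 shut. To be left shut.

How it is judged:
On the way:
1. the red lid stands open on its straight, locked stay, with the robot's hand off the casket (value of joint red_lid above 1.22 rad and value of joint knee above 1.93 rad and contact force between the fingers and red below 0.1 N), for 0.3 s.
At the end, for the whole second after the job is handed in: The red lid is fully shut and stays so (within 0.06 rad), and the walnut lid is shut (within 0.06 rad) (value of joint each of red_lid, walnut_lid below 0.06 rad); the robot touches nothing.
It fails at once if the red lid slams (comes down faster than 1.5 rad/s) (velocity of joint red_lid below -1.5 rad/s).
It fails at once if the walnut casket's lid is lifted by more than 0.15 rad (value of joint walnut_lid above 0.15 rad).
It also fails if it takes over 51 s, if anything falls off the work surface, if the arm or the gripper's body presses on something with over 40 N, if the wrist force passes 120 N, or if a joint passes its speed limit or range.

## Robot

A 6-joint arm with a two-finger parallel gripper is mounted at the origin on the work surface. World frame = base frame: x ahead of the robot, y to its left, z up, the work surface at z = 0. Lengths are in m, angles in rad, forces in N, time in s.
With the tool pointing down it reaches from about 0.25 to 0.775 m from the base axis. Payload 4 kg.
Tool frame: the origin (TCP) lies at the centre of the arm's flange, where the gripper is bolted on; the fingertips stand 199 mm ahead of it and the grasp point (between the pads) lies 180 mm ahead of it (robot.tcp_to_tips is the distance from the TCP to the fingertips, in m); z points along the fingers, y is the line along which they close (so a half turn about z gives the same grasp; the last joint's range is limited). The gripper opens to 94 mm and grips with 3 to 60 N. Pads are 16 mm wide; open, the fingers measure 119 mm over their backs; the gripper's body (75 mm by 177 mm) begins 78 mm behind the grasp point.
Start: joints at [1.235, 0.087, 1.371, -0, 1.684, -0.103], TCP at [0.127, 0.535, 0.405] pointing down, gripper open.
Joint ranges: [-3.1, 3.1], [-0.76, 2.03], [0.27, 2.55], [-1.08, 4.22], [0.17, 2.65], [-2.57, 2.57]. Speed limits (rad/s): [2.79, 2.79, 3.14, 3.14, 3.14, 3.14].

## Interface

Orientations are given as [roll, pitch, yaw] about the fixed x, y, z axes, in that order (R = Rz(yaw) Ry(pitch) Rx(roll)).
In Python, from bench import telemetry, snapshot, ticket, robot gives the robot as it stands.
- The arm moves only by the tool apply_moves, never from a script. Its argument "moves" is a list that holds one entry, the list of rows, each a list of 5 numbers: the shift along the tool's x, y, z in units of 50 mm (1.0 is 50 mm), then the turn about the tool's z in units of 10 degrees (1.0 is 10 degrees), then the closure, from 0 (fully open) to 1 (shut). A call has 1 to 10 rows; each row is the pose to reach, as a shift and turn from the pose commanded when the call began, along the tool's axes at that moment; what a row does not reach only later rows make up. A row lasts 1/8 s, in which the tool goes at most 62.5 mm and 10.7 degrees, less where a joint would pass 70% of its speed; a pose out of reach is approached as far as the arm can. A call with a gripper value outside its range is refused whole. The fingers move at their own pace and stop on an object; the grip force is fixed at half the most. Time passes only in rows, so rows that repeat a pose let the fingers close. It gives the time, the measured TCP pose, the force, the opening and the grip force at its end, in the units of the state.
- telemetry.get_obs(): the state, without advancing time (a new reading comes with each control period).
- snapshot(name): name is "side" or "top"; returns a dict with "image" (420x560x3 uint8, red, green, blue), "fovy" (degrees; the focal length in pixels is half the picture's height over the tangent of half this angle, whatever the lens; pixels are square), "cx", "cy" (the principal point, pixels), "D" ([k1, k2, p1, p2, k3] as OpenCV has them; the pictures are not rectified), "R" (3x3) and "t" (3): a world point X has camera coordinates R X + t. Camera axes: x right, y down, z forward; pixel columns grow to the right and rows downward; lengths in m; the calibration is good to about 2 mm. A picture is of the moment at which its call begins. There is no depth.
- ticket.close_job(): hands the job in; it is judged then, once.
The state is a dict: "time": time; "joint_positions": joint angles; "qvel": joint speeds; "joint_torque": joint torques, N m; "tool_pos": TCP position; "ee_rot": TCP orientation; "wrist_force": force on the tool from outside, world axes, zero at the start; "wrist_torque": the same for the moment, N m; "width": finger opening in m; "finger_force": force on a finger pad.
Only numpy, scipy, OpenCV 4.12 (cv2) and the standard library are available. Lean on these libraries where they do the work, as an engineer would, in place of code of your own. Each camera call takes 0.05 s, during which the arm holds its last target. There are 200 camera calls.

## Working session

There is one attempt and no reset: what is moved stays moved. The work goes in short steps, Python scripts to look and compute and a tool call to move; the robot and the scene stay as the last step left them, time stands still between calls to the robot, and variables do not carry over. Pictures are saved under pics/ and viewed, at most 10 in all, crops included, and the job is handed in when it is done.

Besides the shell and the picture viewer there is one more tool, called as name([rows], argument=value, ...), one row to a line, values as JSON. apply_moves: Moves the arm, as the interface text tells. Its arguments: {"type":"object","properties":{"moves":{"type":"array","items":{"type":"array","items":{"type":"array","items":{"type":"number"}}}}},"required":["moves"]}

```bash
mkdir -p pics
cat > h.py <<'E'
import numpy as np,cv2
from bench import telemetry,snapshot,ticket,robot
def K(s):
    f=s["image"].shape[0]/2/np.tan(np.radians(s["fovy"])/2)
    return np.array([[f,0,s["cx"]],[0,f,s["cy"]],[0,0,1.]])
def ray(s,uv):
    p=cv2.undistortPoints(np.array([[uv]],float),K(s),np.array(s["D"],float))[0,0]
    R=np.array(s["R"]);t=np.array(s["t"])
    return -R.T@t, R.T@np.array([p[0],p[1],1])
def onz(s,uv,z):
    c,d=ray(s,uv); return c+d*(z-c[2])/d[2]
def proj(s,X):
    r,_=cv2.Rodrigues(np.array(s["R"],float))
    return cv2.projectPoints(np.array([X],float),r,np.array(s["t"],float),K(s),np.array(s["D"],float))[0][0,0]
def save(s,n): cv2.imwrite("pics/"+n+".png",cv2.cvtColor(s["image"],cv2.COLOR_RGB2BGR))
E
python3 - <<'E'
from h import *
import pickle
S={n:snapshot(n) for n in("top","side")}
for n in S: save(S[n],n+"0"); print(n,-np.array(S[n]["R"]).T@np.array(S[n]["t"]))
pickle.dump(S,open("s0.pkl","wb"))
o=telemetry.get_obs();print(o)
E
```

```text
top [ 0.43369629 -0.06395942  0.9255324 ]
side [0.36594246 0.49098313 0.79898185]
{'time': 0.1, 'joint_positions': array([ 1.23492427e+00,  8.78642240e-02,  1.37206666e+00, -2.50938658e-05,
        1.68358428e+00, -1.03062250e-01]), 'qvel': array([-1.65784721e-03, -1.47389088e-03, -6.02011223e-03, -5.36748079e-05,
        8.02575856e-04, -3.27966572e-04]), 'joint_torque': array([ 1.39868425e-03, -3.41253340e+01, -3.03302336e+01,  7.19038770e-02,
        3.04613833e-02, -7.60263856e-05]), 'tool_pos': array([0.12684744, 0.53507216, 0.40364856]), 'ee_rot': array([-3.13967778e+00, -1.72979554e-04,  2.90877988e+00]), 'wrist_force': array([-0.48675443, -0.82769278,  0.4396415 ]), 'wrist_torque': array([ 0.01371734, -0.00516078,  0.00440065]), 'finger_force': 0.0, 'width': 0.09394259498555105}
```

View pics/top0.png

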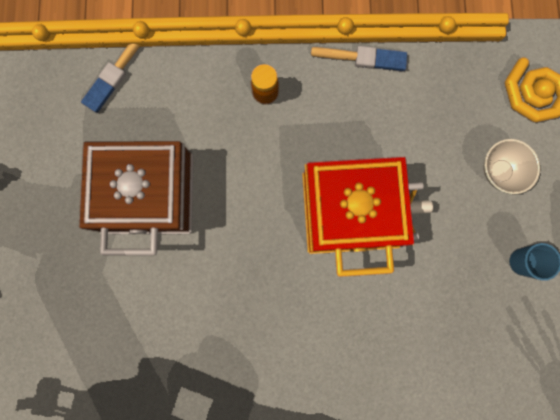

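View pics/side0.png

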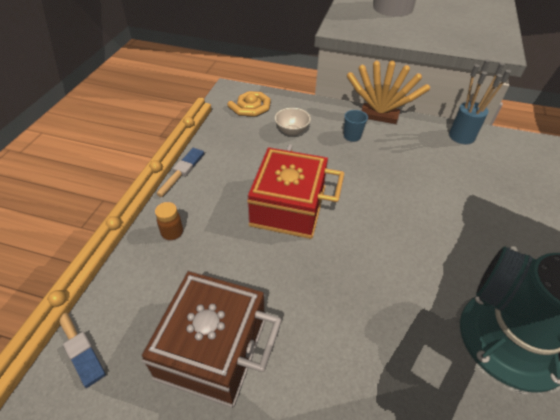

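The top view shows the red casket: lid centre about (360,203), handle bar from (340,273) to (392,271), and the white knob at (428,207). The walnut casket is at (133,187). Image up is roughly +x, and the robot is clear of both caskets.

Run:
```python
from h import *
import pickle
S=pickle.load(open("s0.pkl","rb"));s=S["top"]
hsv=cv2.cvtColor(s["image"],cv2.COLOR_RGB2HSV)
m=(((hsv[...,0]<6)|(hsv[...,0]>174))&(hsv[...,1]>180)&(hsv[...,2]>170)).astype(np.uint8)
m[:130]=0;m[300:]=0
ys,xs=np.nonzero(m);ok=(xs>290)&(xs<420);pts=np.c_[xs,ys][ok]
P=np.array([onz(s,p,.114)[:2] for p in pts])
r=cv2.minAreaRect((P*1000).astype(np.float32));print("lid",r,cv2.boxPoints(r))
# handle bar: gold pixels
g=((hsv[...,0]>12)&(hsv[...,0]<30)&(hsv[...,1]>150)&(hsv[...,2]>120)).astype(np.uint8)
ys,xs=np.nonzero(g);ok=(xs>325)&(xs<405)&(ys>262)&(ys<285)
B=np.array([onz(s,p,.107)[:2] for p in np.c_[xs,ys][ok]])
r2=cv2.minAreaRect((B*1000).astype(np.float32));print("bar",r2, cv2.boxPoints(r2))
for uv in [(340,273),(366,272),(392,271)]: print(uv,onz(s,uv,.107))
print("knob",onz(s,(428,207),.036))
print("walnut",onz(s,(80,230),.114),onz(s,(181,229),.114),onz(s,(128,253),.107))
```

```text
lid ((535.8990478515625, -210.60513305664062), (156.3638916015625, 176.58245849609375), 2.5043416023254395) [[ 453.93387  -125.8144  ]
 [ 461.6497   -302.2282  ]
 [ 617.86426  -295.39587 ]
 [ 610.14844  -118.982056]]
bar ((418.3709716796875, -216.2025146484375), (101.2547378540039, 21.069440841674805), 89.03089904785156) [[ 406.9815  -266.64447]
 [ 428.0479  -267.00082]
 [ 429.76044 -165.76056]
 [ 408.69403 -165.4042 ]]
(340, 273) [ 0.41208092 -0.17235337  0.107     ]
(366, 272) [ 0.41304901 -0.21843113  0.107     ]
(392, 271) [ 0.4139915  -0.26460739  0.107     ]
knob [ 0.53506405 -0.35828147  0.036     ]
walnut [0.49482848 0.2898786  0.114     ] [0.49393523 0.10832548 0.114     ] [0.45292837 0.20459965 0.107     ]
```

apply_moves([
  [[-9.0,-13.3,0,7.4,0.6],[-9.0,-13.3,0,7.4,0.6],[-9.0,-13.3,0,7.4,0.6],[-9.0,-13.3,0,7.4,0.6],[-9.0,-13.3,0,7.4,0.6],[-9.0,-13.3,0,7.4,0.6],[-9.0,-13.3,0,7.4,0.6],[-9.0,-13.3,0,7.4,0.6],[-9.0,-13.3,0,7.4,0.6],[-9.0,-13.3,0,7.4,0.6]],
])

```text
time: 1.35
tool_pos: [0.3482, -0.0514, 0.4045]
ee_rot: [3.141, -0.0, 1.616]
wrist_force: [0.8, 1.3, 0.1]
width: 0.0375
finger_force: 0.0
```

apply_moves([
  [[-3.2,1.1,1.2,0,0.6],[-3.2,1.1,1.2,0,0.6],[-3.2,1.1,1.2,0,0.6],[-3.2,1.1,1.2,0,0.6],[-3.2,1.1,1.2,0,0.6],[-3.2,1.1,1.2,0,0.6]],
])

```text
time: 2.1
tool_pos: [0.4105, -0.2055, 0.3455]
ee_rot: [3.14, 0.001, 1.619]
wrist_force: [0.1, 0.1, -0.3]
width: 0.0376
finger_force: 0.0
```

Run:
```python
from h import *
o=telemetry.get_obs();print(o["tool_pos"],o["ee_rot"],o["width"],o["joint_positions"])
s=snapshot("side");im=s["image"][110:290,200:440];cv2.imwrite("pics/a.png",cv2.cvtColor(cv2.resize(im,None,fx=3,fy=3),cv2.COLOR_RGB2BGR))
```

```text
[ 0.41051589 -0.20550429  0.34554538] [3.14021999e+00 6.25647100e-04 1.61869585e+00] 0.037565469642186496 [-5.87835459e-01 -9.83662814e-02  1.67266385e+00  3.11629784e-04
  1.56581911e+00 -6.35736730e-01]
```

View pics/a.png

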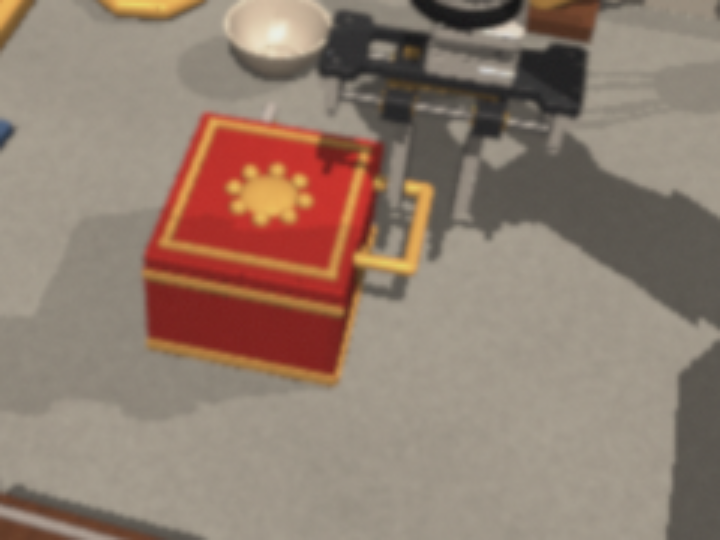

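The gripper hangs with its fingers on both sides of the handle bar, bar at about (420,230) in the crop, and its body lies along the closing direction. I'll go down and grip.

apply_moves([
  [[-0.2,0.06,0.4,0,0.6],[-0.2,0.06,0.8,0,0.6],[-0.2,0.06,1.15,0,0.6],[-0.2,0.06,1.15,0,0.6],[-0.2,0.06,1.15,0,1],[-0.2,0.06,1.15,0,1],[-0.2,0.06,1.15,0,1],[-0.2,0.06,1.15,0,1]],
])

```text
time: 3.15
tool_pos: [0.4146, -0.2165, 0.2879]
ee_rot: [3.139, 0.001, 1.617]
wrist_force: [2.0, 0.6, 1.5]
width: 0.0111
finger_force: 30.0
```

apply_moves([
  [[0,0.03,-0.4,0,1],[0,0.11,-0.8,0,1],[0,0.22,-1.19,0,1],[0,0.37,-1.56,0,1],[0,0.56,-1.92,0,1],[0,0.78,-2.26,0,1],[0,1.04,-2.57,0,1],[0,1.33,-2.86,0,1],[0,1.64,-3.11,0,1],[0,1.64,-3.11,0,1]],
])

```text
time: 4.4
tool_pos: [0.4942, -0.2129, 0.445]
ee_rot: [-3.134, 0.001, 1.615]
wrist_force: [-11.1, 0.8, 9.6]
width: 0.011
finger_force: 30.0
```

apply_moves([
  [[0,0.31,-0.25,0,1],[0,0.66,-0.45,0,1],[0,1.05,-0.6,0,1],[0,1.25,-0.68,0,1],[0,1.45,-0.73,0,1],[0,1.6,-0.76,0,1],[0,1.76,-0.78,0,1],[0,1.86,-0.79,0,1],[0,1.86,-0.79,0,1]],
])

```text
time: 5.52
tool_pos: [0.5878, -0.2084, 0.4861]
ee_rot: [3.14, 0.003, 1.616]
wrist_force: [-3.6, -0.6, 10.4]
width: 0.0108
finger_force: 30.0
```

Run:
```python
from h import *
o=telemetry.get_obs();print(o["tool_pos"],o["wrist_force"])
h=np.array([.616,-.207]);print("theta",np.arctan2(o["tool_pos"][2]-.18-.1,h[0]-o["tool_pos"][0])-np.arctan2(7,202))
t=snapshot("top");s=snapshot("side");im=np.hstack([t["image"][110:310,280:480],s["image"][70:270,210:410]])
cv2.imwrite("pics/b.png",cv2.cvtColor(cv2.resize(im,None,fx=2,fy=2),cv2.COLOR_RGB2BGR))
```

```text
[ 0.58783046 -0.20835889  0.48612509] [-3.57527751 -0.56877675 10.37874041]
theta 1.4003357419332447
```

View pics/b.png

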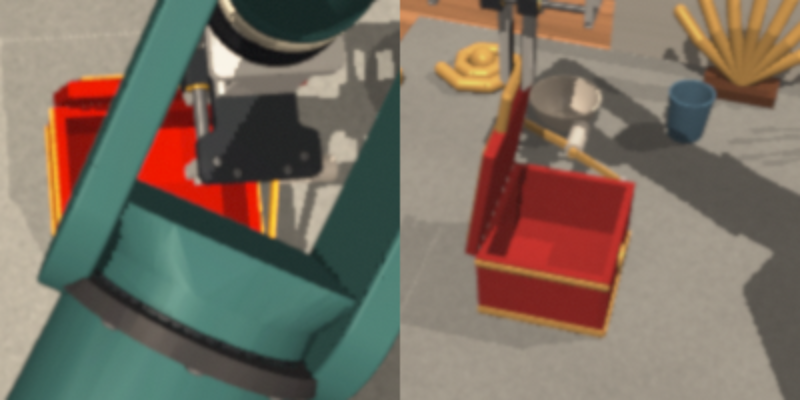

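The side view shows the stay straight from the casket's right rim to the lid, with the white knob at about (577,137) in the composite. I'll ease the lid down onto the stay and release.

apply_moves([
  [[0,-0.1,0.01,0,1],[0,-0.2,0.02,0,1],[0,-0.3,0.05,0,1],[0,-0.35,0.06,0,1],[0,-0.35,0.06,0,1],[0,-0.35,0.06,0,0.6],[0,-0.35,0.06,0,0.6],[0,-0.35,0.06,0,0.6]],
])

```text
time: 6.62
tool_pos: [0.5716, -0.2092, 0.4782]
ee_rot: [-3.14, -0.001, 1.617]
wrist_force: [-0.7, 0.2, 0.4]
width: 0.0361
finger_force: 0.0
```

apply_moves([
  [[0,0,-0.4,0,0.6],[0,0,-0.8,0,0.6],[0,0,-1.1,0,0.6],[0,0,-1.1,0,0.6],[0,0,-1.1,0,0.6]],
])

```text
time: 7.25
tool_pos: [0.5716, -0.2092, 0.533]
ee_rot: [-3.14, -0.001, 1.617]
wrist_force: [0.2, -0.1, -0.7]
width: 0.0373
finger_force: 0.0
```

apply_moves([
  [[-0.6,-0.15,0,0,1],[-1.2,-0.3,0,0,1],[-1.8,-0.45,0,0,1],[-2.4,-0.6,0,0,1],[-2.75,-0.7,0,0,1],[-2.75,-0.7,0,0,1],[-2.75,-0.7,0,0,1]],
])

```text
time: 8.12
tool_pos: [0.5431, -0.3474, 0.5341]
ee_rot: [3.142, -0.001, 1.618]
wrist_force: [0.5, -0.0, -0.0]
width: 0.0003
finger_force: 0.0
```

Run:
```python
from h import *
o=telemetry.get_obs();print(o["tool_pos"],o["wrist_force"],o["width"],o["joint_positions"])
t=snapshot("top");s=snapshot("side");im=np.hstack([t["image"][110:310,280:480],s["image"][70:270,210:410]])
print(proj(t,[.5425,-.3373,.126])-[280,110],proj(s,[.5425,-.3373,.126])-[210,70])
h=cv2.cvtColor(s["image"],cv2.COLOR_RGB2HSV);
import pickle;pickle.dump((t,s),open("s1.pkl","wb"))
cv2.imwrite("pics/c.png",cv2.cvtColor(cv2.resize(im,None,fx=2,fy=2),cv2.COLOR_RGB2BGR))
```

```text
[ 0.54314292 -0.34735011  0.53405689] [ 0.48729252 -0.03294459 -0.02394752] 0.00026510957630236317 [-6.57029101e-01  3.26305077e-01  8.33060274e-01  7.09651767e-04
  1.98270372e+00 -7.04133215e-01]
[152.3970156   86.96416259] [90.31543362 69.2693936 ]
```

View pics/c.png

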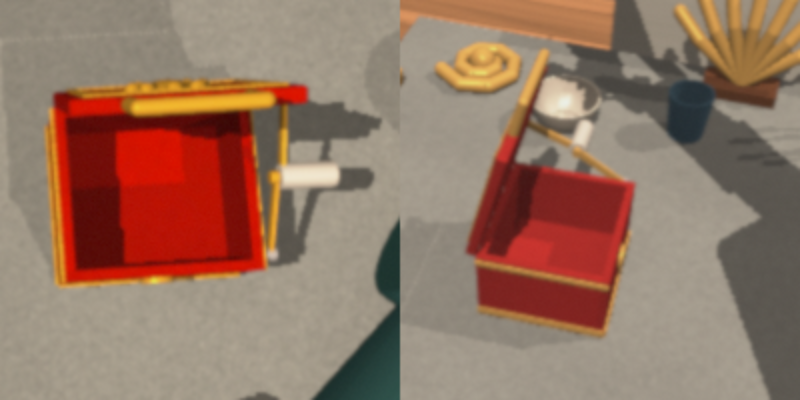

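Top view: the stay is locked with the knob centred at full-image pixel (435,198.5), about 4 mm right of the prediction. The lid stands open by itself and the hand is clear.

apply_moves([
  [[-0.17,-0.04,0.9,0,1],[-0.17,-0.04,1.8,0,1],[-0.17,-0.04,2.6,0,1],[-0.17,-0.04,3.3,0,1],[-0.17,-0.04,3.7,0,1],[-0.17,-0.04,3.7,0,1],[-0.17,-0.04,3.7,0,1]],
])

```text
time: 9.1
tool_pos: [0.5417, -0.3563, 0.3507]
ee_rot: [3.14, 0.001, 1.618]
wrist_force: [0.1, -0.4, 1.3]
width: 0.0007
finger_force: 0.0
```

apply_moves([
  [[0,0,0.1,0,1],[0,0.01,0.2,0,1],[0,0.03,0.3,0,1],[0,0.06,0.4,0,1],[0,0.09,0.5,0,1]],
])

```text
time: 9.72
tool_pos: [0.5458, -0.3565, 0.3238]
ee_rot: [-3.141, 0.0, 1.617]
wrist_force: [0.6, -0.5, 1.4]
width: 0.0004
finger_force: 0.5
```

apply_moves([
  [[0,0.03,0.12,0,1],[0,0.06,0.24,0,1],[0,0.09,0.36,0,1],[0,0.11,0.48,0,1],[0,0.13,0.6,0,1],[0,0.14,0.72,0,1],[0,0.15,0.8,0,1],[0,0.15,0.8,0,1]],
])

```text
time: 10.72
tool_pos: [0.5526, -0.3564, 0.2841]
ee_rot: [-3.139, 0.001, 1.617]
wrist_force: [-4.6, -0.9, 2.4]
width: 0.0006
finger_force: 2.4
```

Run:
```python
from h import *
o=telemetry.get_obs();print(o["tool_pos"],o["wrist_force"])
t=snapshot("top");s=snapshot("side");im=np.hstack([t["image"][110:310,280:480],s["image"][70:270,210:410]])
cv2.imwrite("pics/d.png",cv2.cvtColor(cv2.resize(im,None,fx=2,fy=2),cv2.COLOR_RGB2BGR))
```

```text
[ 0.55261258 -0.35642558  0.28413603] [-4.55864382 -0.87822702  2.42785101]
```

View pics/d.png

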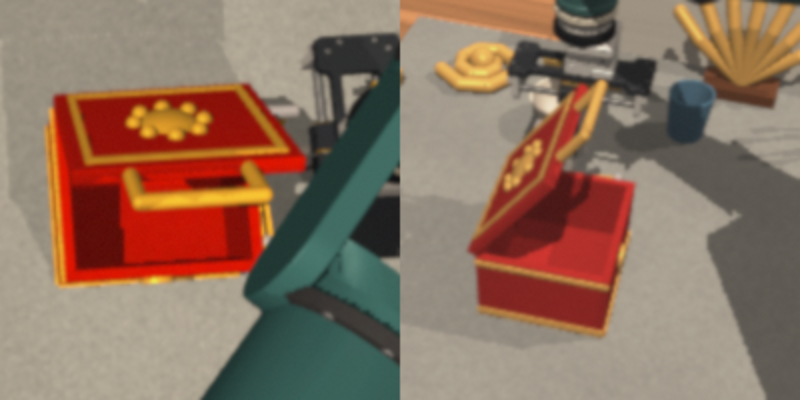

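The lid has come off the lock and is sinking, at about 0.9 rad. I'll retract straight up.

apply_moves([
  [[0,-0.05,-0.3,0,1],[0,-0.1,-0.9,0,1],[0,-0.1,-1.7,0,1],[0,-0.1,-2.6,0,1],[0,-0.1,-3.4,0,1],[0,-0.1,-3.4,0,1],[0,-0.1,-3.4,0,1],[0,-0.1,-3.4,0,1],[0,-0.1,-3.4,0,1],[0,-0.1,-3.4,0,1]],
])

```text
time: 12.08
tool_pos: [0.5483, -0.3564, 0.4532]
ee_rot: [-3.141, -0.001, 1.617]
wrist_force: [-0.8, -0.1, 0.2]
width: 0.0004
finger_force: 0.0
```

apply_moves([
  [[0,0,0,0,1],[0,0,0,0,1],[0,0,0,0,1],[0,0,0,0,1],[0,0,0,0,1],[0,0,0,0,1],[0,0,0,0,1],[0,0,0,0,1],[0,0,0,0,1],[0,0,0,0,1]],
])

```text
time: 13.32
tool_pos: [0.5483, -0.3563, 0.4542]
ee_rot: [3.142, -0.0, 1.617]
wrist_force: [0.6, 1.3, -0.0]
width: 0.0006
finger_force: 0.0
```

apply_moves([
  [[0,0,0,0,1],[0,0,0,0,1],[0,0,0,0,1],[0,0,0,0,1],[0,0,0,0,1],[0,0,0,0,1],[0,0,0,0,1],[0,0,0,0,1],[0,0,0,0,1],[0,0,0,0,1]],
])

```text
time: 14.58
tool_pos: [0.5483, -0.3564, 0.4541]
ee_rot: [3.142, -0.0, 1.617]
wrist_force: [0.2, 0.3, -0.7]
width: 0.0006
finger_force: 0.0
```

apply_moves([
  [[0,0,0,0,1],[0,0,0,0,1],[0,0,0,0,1],[0,0,0,0,1],[0,0,0,0,1],[0,0,0,0,1],[0,0,0,0,1],[0,0,0,0,1],[0,0,0,0,1],[0,0,0,0,1]],
])

```text
time: 15.82
tool_pos: [0.5483, -0.3564, 0.4541]
ee_rot: [-3.142, -0.0, 1.617]
wrist_force: [0.1, -0.1, -0.8]
width: 0.0007
finger_force: 0.0
```

apply_moves([
  [[0,0,0,0,1],[0,0,0,0,1],[0,0,0,0,1],[0,0,0,0,1],[0,0,0,0,1],[0,0,0,0,1],[0,0,0,0,1],[0,0,0,0,1],[0,0,0,0,1],[0,0,0,0,1]],
])

```text
time: 17.08
tool_pos: [0.5483, -0.3564, 0.4541]
ee_rot: [3.142, -0.0, 1.617]
wrist_force: [0.2, -0.0, 0.5]
width: 0.0005
finger_force: 0.0
```

Run:
```python
from h import *
o=telemetry.get_obs();print(o["tool_pos"],o["wrist_force"])
t=snapshot("top");s=snapshot("side");im=np.hstack([t["image"][110:310,280:480],s["image"][70:270,210:410]])
cv2.imwrite("pics/e.png",cv2.cvtColor(cv2.resize(im,None,fx=2,fy=2),cv2.COLOR_RGB2BGR))
import pickle;S=pickle.load(open("s0.pkl","rb"))
a=S["side"]["image"][140:240,245:330].astype(int);b=s["image"][140:240,245:330].astype(int)
print("diff vs start",np.abs(a-b).max(2).mean())
```

```text
[ 0.54826534 -0.35636774  0.45413853] [ 0.2317225  -0.03801111  0.49570834]
diff vs start 13.479882352941177
```

View pics/e.png

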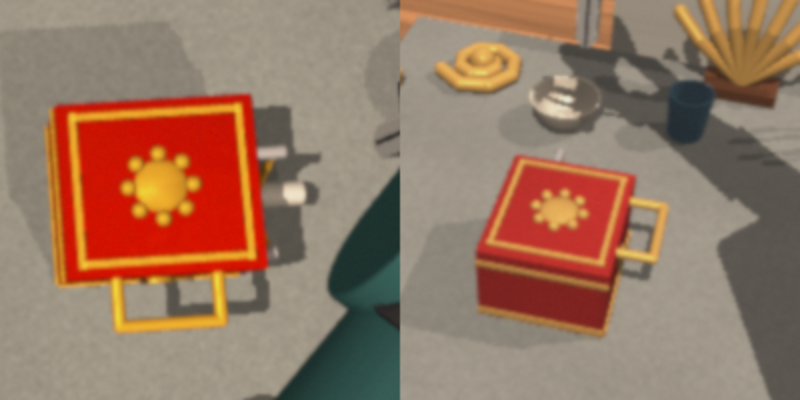

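Both views show the lid down, with the handle bar at about (170,325) in the crop. I'll compare the bar with the start picture, wait a little longer, and then hand in.

apply_moves([
  [[0,0,0,0,1],[0,0,0,0,1],[0,0,0,0,1],[0,0,0,0,1],[0,0,0,0,1],[0,0,0,0,1],[0,0,0,0,1],[0,0,0,0,1],[0,0,0,0,1],[0,0,0,0,1]],
])

```text
time: 18.42
tool_pos: [0.5483, -0.3563, 0.4541]
ee_rot: [3.142, -0.0, 1.617]
wrist_force: [-0.1, 0.1, 0.2]
width: 0.0002
finger_force: 0.0
```

Run:
```python
from h import *
import pickle;S=pickle.load(open("s0.pkl","rb"))
def c(im,box):
    x0,x1,y0,y1=box;h=cv2.cvtColor(im,cv2.COLOR_RGB2HSV)[y0:y1,x0:x1]
    g=(h[...,0]>12)&(h[...,0]<30)&(h[...,1]>150)&(h[...,2]>100);ys,xs=np.nonzero(g);return xs.mean().round(2),ys.mean().round(2),len(xs)
B={"top":(330,400,255,285),"side":(322,348,160,205)}
ok=True
for n in B:
    a,b=c(S[n]["image"],B[n]),c(snapshot(n)["image"],B[n]);print(n,a,b)
    ok&=np.hypot(a[0]-b[0],a[1]-b[1])<0.8
if ok: print(ticket.close_job())
```

```text
top (np.float64(34.47), np.float64(12.94), 517) (np.float64(34.43), np.float64(12.93), 515)
side (np.float64(13.68), np.float64(25.28), 111) (np.float64(13.95), np.float64(25.08), 95)
the job is handed in; nothing more can be done
None
```

The job is handed in, with no verdict shown: the red lid stood open on its stay with the hand off, came down after I pushed the knob, and its handle is back within 0.4 px of its start position in both views; the arm never went near the walnut casket, and the run took about 18.5 s.

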